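Lamp test on a repaired microscope illuminator

ROBOT

A 6-joint arm with a two-finger parallel gripper is mounted at the origin on the work surface. World frame = base frame: x ahead of the robot, y to its left, z up, the work surface at z = 0. Lengths are in m, angles in rad, forces in N, time in s.
With the tool pointing down it reaches from about 0.275 to 0.75 m from the base axis. Payload 10.2 kg.
Tool frame: the origin (TCP) lies midway between the tips of the shut fingers; the grasp point (between the pads) lies 19 mm behind it; z points along the fingers, y is the line along which they close (so a half turn about z gives the same grasp; the last joint's range is limited). The gripper opens to 88 mm and grips with 3 to 60 N. Pads are 18 mm wide; open, the fingers measure 123 mm over their backs; the gripper's body (75 mm by 187 mm) begins 45 mm behind the grasp point.
Start: joints at [0.973, 0.313, 1.498, -0, 1.331, -0.223], TCP at [0.192, 0.489, 0.239] pointing down, gripper open.
Joint ranges: [-2.94, 2.94], [-0.97, 2.17], [0.19, 2.56], [-1.23, 4.37], [0.02, 3.11], [-2.88, 2.88]. Speed limits (rad/s): [2.39, 2.39, 3.01, 3.14, 3.14, 3.14].

INTERFACE

Orientations are given as a unit quaternion [x, y, z, w].
In Python, from plant import read_state, vision, bot, models gives the robot as it stands. The module is installed in compiled form; this text tells all that it offers.
- The arm moves only by the shell command python3 -m creep 'ROWS'. ROWS is text: rows parted by semicolons, each of 7 numbers parted by spaces: the shift along the world's x, y, z each as a share of 0.2 m, from -1 to 1, then the turn, a rotation vector about the world's x, y, z each as a share of 45 degrees, from -1 to 1, then the gripper's target within -1 to 1 (fully open at 1, half-way at 0, shut at -1). A call has 1 to 5 rows; each row is the pose to reach, as a shift and turn from the pose commanded when the call began; what a row does not reach only later rows make up. A row lasts 1/8 s, in which the tool goes at most 62.5 mm and 10.7 degrees, less where a joint would pass 70% of its speed; a pose out of reach is approached as far as the arm can. A call with a number of a shift or a turn outside -1 to 1 is refused whole. A call with a gripper value outside its range is refused whole. The fingers move at their own pace and stop on an object; the grip force is fixed at half the most. Time passes only in rows, so rows that repeat a pose let the fingers close. It gives the time, the measured TCP pose, the force, the opening and the grip force at its end, in the units of the state.
- read_state(): the state, without advancing time (a new reading comes with each control period).
- vision.grab_frame(name): name is "side" or "top" or "wrist"; returns the picture (384x512x3 uint8, red, green, blue); there is no depth.
- vision.get_calibration(name): a dict with "fx", "fy", "cx", "cy" (pixels), "eye" and "rotation" of the camera in the world. Camera axes: x right, y up, looking along -z (the intrinsics and any distortion apply to the point x, -y, -z); pixel columns grow to the right and rows downward; lengths in m; the calibration is good to about 2 mm. A picture is of the moment at which its call begins: read the wrist's pose just before it. get_calibration takes no time and is no camera call; for the wrist camera it gives the pose at the moment of the call.
- bot.hand_in(): hands the job in; it is judged then, once.
Trained networks look in the newest picture that a camera, given by its name, has taken for a name from the list of things; names that differ only in an ending like _2 or _b are one class to them, and where a whole thing is asked for, a point or a joint stands for the part that bears it (a point fixed in the world has none). Each returns a list of dicts, best first, with "p" (0 to 1); they miss things now and then, are a little off and sometimes report something else, mostly with a low value. They report only what shows in the picture. A call takes as long as a camera call.
- models.recognise(camera, query): "bbox" ([centre column, centre row, width, height] in pixels, round what is visible of it).
- models.place_of(camera, query): "centre" ([row, column] in pixels: a listed point, or the origin of a listed thing).
The state is a dict: "time_s": time; "q": joint angles; "qvel": joint speeds; "tau": joint torques, N m; "tcp_pos": TCP position; "eef_rot": TCP orientation; "force": force on the tool from outside, world axes, zero at the start; "torque": the same for the moment, N m; "width": finger opening in m; "gripper_force": force on a finger pad.
Only numpy, scipy, OpenCV 4.12 (cv2) and the standard library are available. Lean on these libraries where they do the work, as an engineer would, in place of code of your own. Each camera call takes 0.05 s, during which the arm holds its last target. There are 200 camera calls.

TASK

Test the lamp of the repaired illuminator base using only the closed fingertips, picking nothing up: first push its open lamp hatch down until it is fully shut, then press the raised far end of the rocker switch beside the light port so that it tips right over to on, then press the round key of the key board all the way down and let it come back up. Do it in that order, leave the square and the bar-shaped key alone, and leave everything else on the bench where it stands; the hatch stays shut and the rocker on.

Things in the scene. Friction and masses are not known exactly. Their poses are not given: they have to be found in the camera images.
- illum: Illuminator base, fixed, on the robot's left or right: white box 180 (x) x 150 (y) x 60 mm high. Origin at the centre of its underside, z up, -x side towards the robot (turned up to 0.2 rad). Near half: lamp compartment with hatch. Far half: black round light port, 52 mm across, 10 mm high, at x +45, y +36 mm, and the rocker at x +45, y -40 mm.
- hatch (a joint): Lamp hatch: aluminium panel 70 (x) x 82 x 4 mm hinged along its far edge; angle in rad, 0 = shut (level and flush with the box's top face, 60 mm above the bench, on a stop), 1.2 = widest open. Starts at 0.4 to 0.85, near edge raised. Stiff hinge (0.04 N m, about 1 N at the middle): stays where it is left. The 3 mm ridge by its near edge is looks only.
- hatch_hinge (a point): Middle of the hatch's hinge line, on the top face of the illuminator (at x -6, y 0, z +60 mm in its frame); the shut hatch reaches from here 70 mm towards the illuminator's -x.
- hatch_edge (a point): Middle of the hatch's free (near) edge, on its upper face; moves with the hatch.
- rocker (a joint): Black rocker switch on the illuminator, 38 mm long (along the illuminator's x) by 24 mm wide, in a steel frame 46 x 32 mm, 4 mm high; angle in rad, 0 = off (far end raised, near end down), 0.4 = on (far end down, near end raised), level at 0.2. Stays where it is left; needs about 0.035 N m (2 to 3 N near the end). Counts as on above 0.33.
- rocker_pivot (a point): Pivot of the rocker at its middle, 66 mm above the bench; the rocker's upper face is 8 mm above it.
- rocker_on_end (a point): Middle of the upper edge of the rocker's far end (19 mm from the middle), the end to press; it goes down about 8 mm, from 78 to 70 mm above the bench, 10 mm above the box's top face when on.
- board: Key board, fixed: wooden strip 80 (x) x 240 (y) x 10 mm; origin at the centre of its underside. Three grey stations 60 x 60 x 30 mm stand on it in a row along its y, 75 mm apart, one key each, in any order.
- key_round (a joint): The round black key, 34 mm across; travel in m, 0 = up, 0.006 = all the way down (about 5 N, springs back up when let go; counts as down above 0.0045, as up below 0.0012).
- key_round_top (a point): Centre of the round key's upper face, 50 mm above the bench when up, 10 mm above its station's top.
- key_square (a joint): The square black key, 28 x 28 mm; travel as for the round key. Leave it alone.
- key_square_top (a point): Centre of the square key's upper face.
- key_bar (a joint): The bar-shaped black key, 48 (x) x 14 (y) mm; travel as for the round key. Leave it alone.
- key_bar_top (a point): Centre of the bar key's upper face.
- objective: Loose bystander: brass microscope objective standing upright, 25 mm across, 42 mm high, between the illuminator and the key board; origin at the centre of its underside.
- eyepiece: Loose bystander: black eyepiece standing upright, 32 mm across, 46 mm high, between the illuminator and the key board, farther out; origin at the centre of its underside.
- driver: Loose bystander: screwdriver lying flat near the robot, about 200 mm long along its own x; origin under its middle.
- ballast: Loose bystander: white lamp ballast block 36 x 66 x 28 mm lying near the robot; origin at the centre of its underside.
- oil: Loose bystander: small amber oil bottle, 38 mm across, 75 mm high, at the far side; origin at the centre of its underside.
- meter: Loose bystander: grey hand meter lying flat, 70 x 130 x 42 mm, at the far side; origin at the centre of its underside.
- focus_knob: Loose bystander: black focus knob standing on its wide end, 42 mm across, 30 mm high, at the far side; origin at the centre of its underside.

How it is judged:
On the way, in this order (a step that is already met when the one before it is completed fails the run):
1. the lamp hatch is shut (value of joint hatch below 0.05 rad), for 0.1 s.
2. the rocker is tipped to on (value of joint rocker above 0.33 rad and value of joint hatch below 0.06 rad), for 0.1 s.
3. the round key is all the way down (all of step 2 and value of joint key_round above 0.0045 m), for 0.1 s.
4. the round key is up again (value of joint key_round below 0.0012 m), for 0.1 s.
At the end, for the whole second after the job is handed in: Hatch shut (under 0.06 rad), rocker on (over 0.33 of 0.4 rad), all three keys up (under 1.2 mm), every loose thing at rest within 30 mm of where it stood (all of step 2 and value of joint each of key_round, key_square, key_bar below 0.0012 m and distance of each of objective, eyepiece, driver, ballast, oil, meter, focus_knob from where it was at the start of the episode below 0.03 m and linear speed of each of objective, eyepiece, driver, ballast, oil, meter, focus_knob below 0.05 m/s); the robot touches nothing.
It fails at once if the rocker is tipped on while the hatch is still open (value of joint rocker above 0.25 rad and value of joint hatch above 0.1 rad).
It fails at once if the round key is pressed before the rocker is on (value of joint key_round above 0.003 m and not (value of joint rocker above 0.33 rad)).
It fails at once if the square or the bar-shaped key is pressed (value of joint any of key_square, key_bar above 0.003 m).
It fails at once if a loose thing on the bench is moved by more than 30 mm, lifted or knocked over (distance of any of objective, eyepiece, driver, ballast, oil, meter, focus_knob from where it was at the start of the episode above 0.03 m or height (world z) of any of objective, eyepiece, driver, ballast, oil, meter, focus_knob above 0.02 m).
It also fails if it takes over 51 s, if anything falls off the work surface, if the arm or the gripper's body presses on something with over 40 N, if the wrist force passes 120 N, or if a joint passes its speed limit or range.

## Working session

There is one attempt and no reset: what is moved stays moved. The work goes in short steps, Python scripts to look and compute and a shell command to move; the robot and the scene stay as the last step left them, time stands still between calls to the robot, and variables do not carry over. Pictures are saved under pics/ and viewed, at most 10 in all, crops included, and the job is handed in when it is done.

```bash
mkdir -p pics; cat > h.py <<'E'
import numpy as np, cv2
from plant import read_state, vision, bot, models
def ray(cam,row,col,c=None):
    c=c or vision.get_calibration(cam)
    R=np.array(c["rotation"]);R=R.reshape(3,3)
    d=R@np.array([(col-c["cx"])/c["fx"],-(row-c["cy"])/c["fy"],-1.0])
    return np.array(c["eye"]),d
def at_z(cam,row,col,z,c=None):
    e,d=ray(cam,row,col,c); return e+d*(z-e[2])/d[2]
def tri(obs):
    A=np.zeros((3,3));b=np.zeros(3)
    for e,d in obs:
        d=d/np.linalg.norm(d);P=np.eye(3)-np.outer(d,d);A+=P;b+=P@e
    return np.linalg.solve(A,b)
def save(cam,n):
    im=vision.grab_frame(cam);cv2.imwrite(f"pics/{n}.png",im[:,:,::-1]);return im
E
python3 - <<'E'
from h import *
a=save("top","t0");b=save("side","s0")
cv2.imwrite("pics/ts0.png",cv2.resize(np.vstack([a,b])[:,:,::-1],(450,675))[:600] if 0 else cv2.resize(np.hstack([a,b])[:,:,::-1],(800,300)))
Z=dict(illum=0,hatch_hinge=.06,hatch_edge=.09,rocker_pivot=.066,rocker_on_end=.078,board=0,key_round_top=.05,key_square_top=.05,key_bar_top=.05,objective=0,eyepiece=0,driver=0,ballast=0,oil=0,meter=0,focus_knob=0)
for n,z in Z.items():
    o=[]
    for cam in("top","side"):
        r=models.place_of(cam,n)
        if r:
            r=r[0];print(n,cam,round(r["p"],2),np.round(r["centre"]),at_z(cam,*r["centre"],z).round(3));o.append(ray(cam,*r["centre"]))
    if len(o)==2:print("   tri",tri(o).round(3))
for c in("top","side","wrist"):print(c,vision.get_calibration(c))
print(read_state())
E
```

```text
Traceback (most recent call last):
  File "h.py", line 9, in at_z
    e,d=ray(cam,row,col,c); return e+d*(z-e[2])/d[2]
        ~~~^^^^^^^^^^^^^^^
  File "h.py", line 5, in ray
    R=np.array(c["rotation"]);R=R.reshape(3,3)
                                ~~~~~~~~~^^^^^
ValueError: cannot reshape array of size 4 into shape (3,3)
```

View pics/t0.png

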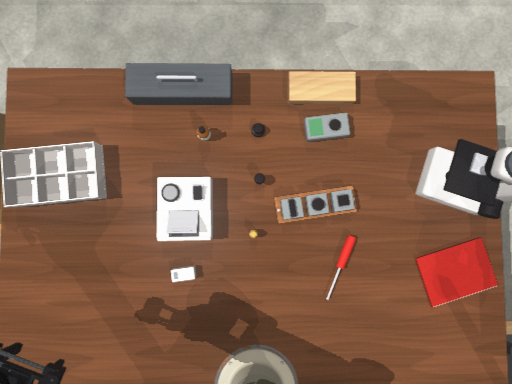

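View pics/s0.png

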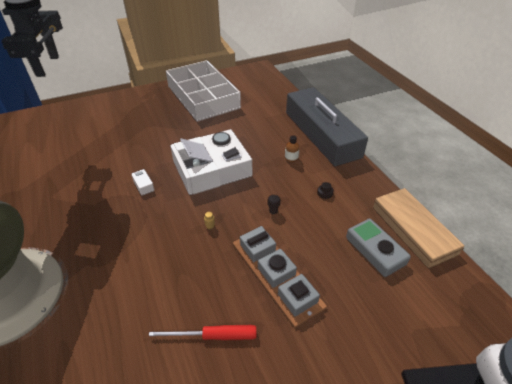

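The top view shows the illuminator at about col 185, row 208, with the port and rocker at its far side and the hatch near. On the board the bar key is at col 292, the round key in the middle at col 318, and the square at col 344. The rotation is a quaternion, so I'll fix that.

```bash
sed -i 's/R=np.array(c\["rotation"\]);R=R.reshape(3,3)/R=Rotation.from_quat(c["rotation"]).as_matrix()/; 1a from scipy.spatial.transform import Rotation' h.py
cat > look.py <<'E'
from h import *
Z=dict(illum=0,hatch_hinge=.06,hatch_edge=.09,rocker_pivot=.066,rocker_on_end=.078,board=0,key_round_top=.05,key_square_top=.05,key_bar_top=.05,objective=0,eyepiece=0)
vision.grab_frame("top");vision.grab_frame("side")
for n,z in Z.items():
    o=[]
    for cam in("top","side"):
        r=models.place_of(cam,n)
        if r:
            r=r[0];print(n,cam,round(r["p"],2),np.round(r["centre"]),at_z(cam,*r["centre"],z).round(3));o.append(ray(cam,*r["centre"]))
    if len(o)==2:print("   tri",tri(o).round(3))
E
python3 look.py; python3 -c "
from h import *
for c in('top','side','wrist'):print(c,vision.get_calibration(c))
print(read_state())"
```

```text
illum top 0.61 [208. 181.] [0.522 0.221 0.   ]
illum side 0.91 [168. 211.] [0.521 0.204 0.   ]
   tri [ 0.524  0.223 -0.016]
hatch_hinge top 0.94 [207. 185.] [0.523 0.199 0.06 ]
hatch_hinge side 0.61 [261. 276.] [ 0.526 -0.188  0.06 ]
   tri [ 0.623  0.223 -0.476]
hatch_edge top 0.77 [233. 180.] [0.455 0.207 0.09 ]
hatch_edge side 0.82 [148. 189.] [0.465 0.202 0.09 ]
   tri [0.46  0.205 0.09 ]
rocker_pivot top 0.95 [192. 196.] [0.566 0.166 0.066]
rocker_pivot side 0.62 [152. 228.] [0.562 0.172 0.066]
   tri [0.563 0.166 0.07 ]
rocker_on_end top 0.52 [209. 289.] [ 0.517 -0.092  0.078]
rocker_on_end side 0.44 [150. 238.] [0.585 0.157 0.078]
   tri [ 0.508 -0.069  0.266]
board top 0.84 [203. 312.] [ 0.536 -0.171  0.   ]
board side 0.56 [276. 278.] [ 0.535 -0.187  0.   ]
   tri [ 0.539 -0.176 -0.018]
key_round_top top 0.66 [130. 326.] [ 0.748 -0.205  0.05 ]
key_round_top side 0.5 [260. 278.] [ 0.534 -0.179  0.05 ]
   tri [ 0.64  -0.183  0.06 ]
key_square_top top 0.51 [200. 347.] [ 0.543 -0.264  0.05 ]
key_square_top side 0.78 [290. 300.] [ 0.543 -0.26   0.05 ]
   tri [ 0.542 -0.262  0.05
[... 1113 characters left out ...]
}
{'time_s': 1.35, 'q': array([ 9.72620202e-01,  3.12937015e-01,  1.49769118e+00, -1.31209680e-05,
        1.33101940e+00, -2.23410929e-01]), 'qvel': array([ 4.62366356e-05, -8.49095653e-04, -1.08064593e-03, -1.61572894e-03,
        9.94212761e-04,  9.88938767e-04]), 'tau': array([ 8.33162321e-04, -4.02116919e+01, -2.52408993e+01,  6.95544994e-02,
        3.21583799e-02,  2.62784158e-05]), 'tcp_pos': array([0.19220101, 0.48855825, 0.23870455]), 'eef_rot': array([ 1.86286420e-01,  9.82495480e-01, -2.77277246e-05, -5.12645232e-06]), 'force': array([ 0.20062035, -0.05111624, -0.83119287]), 'torque': array([0.01698365, 0.04571528, 0.00756346]), 'gripper_force': 0.0, 'width': 0.08801050452183189}
```

```bash
python3 -m creep '0.95 -1 0.1 0 0 0.48 -1;0.95 -1 0.1 0 0 0.48 -1;0.95 -1 0.1 0 0 0.48 -1;0.95 -1 0.1 0 0 0.48 -1;0.95 -1 0.1 0 0 0.48 -1'; python3 -m creep '0.1 -0.4 0 0 0 0 -1;0.1 -0.4 0 0 0 0 -1;0.1 -0.4 0 0 0 0 -1'
cat > wl.py <<'E'
import sys
from h import *
s=read_state();c=vision.get_calibration("wrist");save("wrist",sys.argv[1])
print(s["time_s"],s["tcp_pos"].round(4),s["eef_rot"].round(3),s["force"].round(2),s["width"])
for a in sys.argv[2:]:
    n,z=a.split("=")
    for r in models.place_of("wrist",n)[:2]:print(n,round(r["p"],2),np.round(r["centre"]),at_z("wrist",*r["centre"],float(z),c).round(4))
E
python3 wl.py w1 illum=0 hatch_hinge=.06 hatch_edge=.095 rocker_pivot=.066 rocker_on_end=.078
```

```text
time_s: 1.98
tcp_pos: [0.3837, 0.2866, 0.259]
eef_rot: [-0.0, 1.0, 0.0, 0.0]
force: [-0.8, 0.8, -0.6]
width: 0.0405
gripper_force: 0.0
time_s: 2.35
tcp_pos: [0.4025, 0.2078, 0.2588]
eef_rot: [0.0, 1.0, 0.0, 0.0]
force: [0.3, 0.2, 0.3]
width: 0.0103
gripper_force: 0.0
2.35 [0.4025 0.2078 0.2588] [0. 1. 0. 0.] [0.31 0.25 0.28] 0.010349141874844031
hatch_hinge 0.64 [250. 249.] [0.5128 0.2035 0.06  ]
hatch_edge 0.8 [221. 249.] [0.458  0.2039 0.095 ]
```

View pics/w1.png

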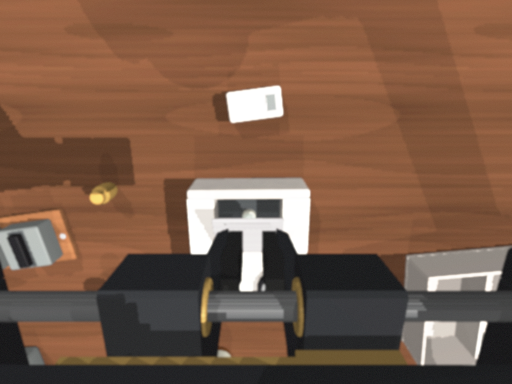

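The near edge of the box top runs level at row ~190 (cols 188–309), so its yaw is close to 0. The hatch opening is at cols 215–283. The hinge comes out at about (0.515, 0.204), so I'll press the hatch at x ≈ 0.475.

```bash
python3 -m creep '0.36 -0.02 -0.3 0 0 0 -1;0.36 -0.02 -0.65 0 0 0 -1;0.36 -0.02 -0.65 0 0 0 -1;0.36 -0.02 -0.65 0 0 0 -1'; python3 -m creep '0 0 -0.12 0 0 0 -1;0 0 -0.2 0 0 0 -1;0 0 -0.28 0 0 0 -1;0 0 -0.33 0 0 0 -1;0 0 -0.33 0 0 0 -1'
python3 - <<'E'
from h import *
save("side","s1");im=save("top","t1")
cv2.imwrite("pics/s1c.png",cv2.resize(cv2.imread("pics/s1.png")[100:230,130:310],(720,520)))
E
```

```text
time_s: 3.15
tcp_pos: [0.4734, 0.2048, 0.127]
eef_rot: [-0.001, 1.0, -0.0, -0.002]
force: [-0.4, -0.4, 0.9]
width: 0.0004
gripper_force: 0.0
time_s: 3.78
tcp_pos: [0.474, 0.2045, 0.0623]
eef_rot: [-0.001, 1.0, -0.0, -0.0]
force: [0.6, -0.4, 0.4]
width: 0.0005
gripper_force: 0.0
```

View pics/s1c.png

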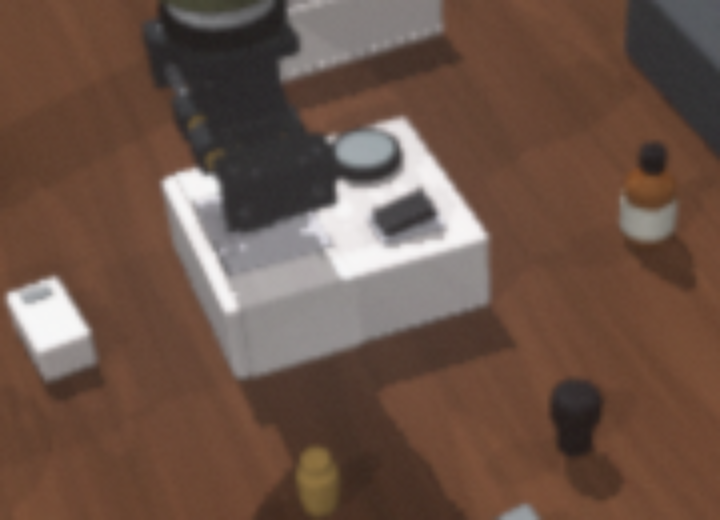

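The side view shows the hatch under the fingers and almost flush (crop col 270, row 240), with the rocker at crop (405, 212). I'll press a little further, to firm contact with the stop.

```bash
python3 -m creep '0 0 -0.01 0 0 0 -1;0 0 -0.02 0 0 0 -1;0 0 -0.02 0 0 0 -1;0 0 -0.02 0 0 0 -1'
```

```text
time_s: 4.38
tcp_pos: [0.4746, 0.2046, 0.0602]
eef_rot: [-0.001, 1.0, 0.0, 0.001]
force: [-4.6, -2.1, 13.9]
width: 0.0003
gripper_force: 7.2
```

```bash
python3 -m creep '0 0 0.3 0 0 0 -1;0.2 -0.1 0.6 0 0 0 -1;0.5 -0.18 0.85 0 0 0 -1;0.55 -0.18 0.85 0 0 0 -1;0.55 -0.18 0.85 0 0 0 -1'
python3 wl.py w2 illum=0 hatch_hinge=.06 hatch_edge=.06 rocker_pivot=.066 rocker_on_end=.078
```

```text
time_s: 5.0
tcp_pos: [0.5857, 0.1679, 0.2294]
eef_rot: [-0.0, 1.0, 0.0, 0.001]
force: [0.2, -0.3, 0.2]
width: 0.0005
gripper_force: 0.0
5.0 [0.5857 0.1679 0.2294] [-0.     1.     0.     0.001] [ 0.19 -0.3   0.18] 0.000537745021678721
illum 0.66 [106. 280.] [0.5187 0.2021 0.    ]
hatch_hinge 0.73 [107. 286.] [0.5175 0.2028 0.06  ]
hatch_edge 0.56 [ 29. 288.] [0.4463 0.2022 0.06  ]
rocker_pivot 0.81 [155. 248.] [0.5668 0.164  0.066 ]
rocker_on_end 0.92 [173. 245.] [0.5826 0.1604 0.078 ]
```

View pics/w2.png

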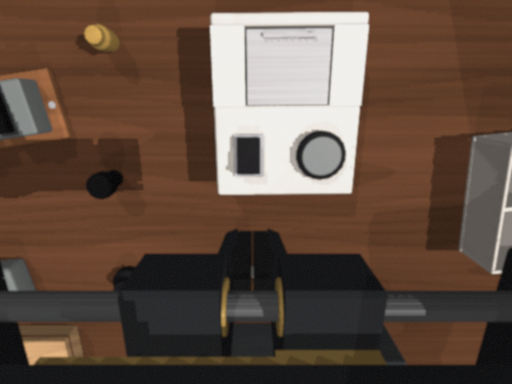

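The hatch sits flush in its opening (cols 245–333, rows 26–106). The rocker is at (248, 155), still untouched, and the yaw is about 0. Next I press at x 0.583, y 0.164.

```bash
python3 -m creep '-0.01 -0.02 -0.3 0 0 0 -1;-0.01 -0.02 -0.5 0 0 0 -1;-0.01 -0.02 -0.7 0 0 0 -1;-0.01 -0.02 -0.7 0 0 0 -1'; python3 -m creep '0 0 -0.03 0 0 0 -1;0 0 -0.05 0 0 0 -1;0 0 -0.07 0 0 0 -1;0 0 -0.09 0 0 0 -1;0 0 -0.09 0 0 0 -1'
```

```text
time_s: 5.8
tcp_pos: [0.5803, 0.1646, 0.0864]
eef_rot: [-0.001, 1.0, -0.0, -0.003]
force: [-0.0, 1.0, 0.3]
width: 0.0004
gripper_force: 0.0
time_s: 6.42
tcp_pos: [0.5846, 0.1646, 0.0726]
eef_rot: [-0.001, 1.0, 0.0, 0.004]
force: [7.0, 1.1, 6.7]
width: 0.0002
gripper_force: 3.6
```

```bash
python3 -m creep '0 0 -0.01 0 0 0 -1;0 0 -0.015 0 0 0 -1;0 0 -0.02 0 0 0 -1;0 0 -0.02 0 0 0 -1'
```

```text
time_s: 6.92
tcp_pos: [0.585, 0.1647, 0.0719]
eef_rot: [-0.001, 1.0, 0.0, 0.004]
force: [-3.6, -1.2, 32.1]
width: 0.0006
gripper_force: 14.8
```

The force rose to 32 N at z 0.072, so the rocker is on its stop. I'll lift and check from the wrist and side cameras.

```bash
python3 -m creep '0 0 0.15 0 0 0 -1;0.1 0 0.45 0 0 0 -1;0.1 0 0.6 0 0 0 -1;0.1 0 0.6 0 0 0 -1'
python3 wl.py w3 rocker_on_end=.07 rocker_pivot=.066; python3 - <<'E'
from h import *
save("side","s3")
a=cv2.imread("pics/s3.png")[120:200,160:270];b=cv2.imread("pics/w3.png");b=b[80:240,160:380];c=cv2.imread("pics/s0.png")[120:200,160:270]
f=lambda i:cv2.resize(i,(396,290))
cv2.imwrite("pics/c3.png",np.vstack([np.hstack([f(c),f(a)]),np.hstack([f(b),f(cv2.imread("pics/w2.png")[90:220,160:380])])]))
E
```

```text
time_s: 7.42
tcp_pos: [0.6029, 0.1647, 0.1888]
eef_rot: [-0.001, 1.0, 0.0, 0.002]
force: [-0.1, 0.5, -1.1]
width: 0.0006
gripper_force: 0.0
7.425 [0.6029 0.1647 0.1888] [-0.001  1.     0.     0.002] [-0.14  0.53 -1.1 ] 0.0006425645800315975
rocker_on_end 0.77 [170. 248.] [0.5894 0.1604 0.07  ]
rocker_pivot 0.58 [142. 252.] [0.5649 0.1647 0.066 ]
```

View pics/c3.png

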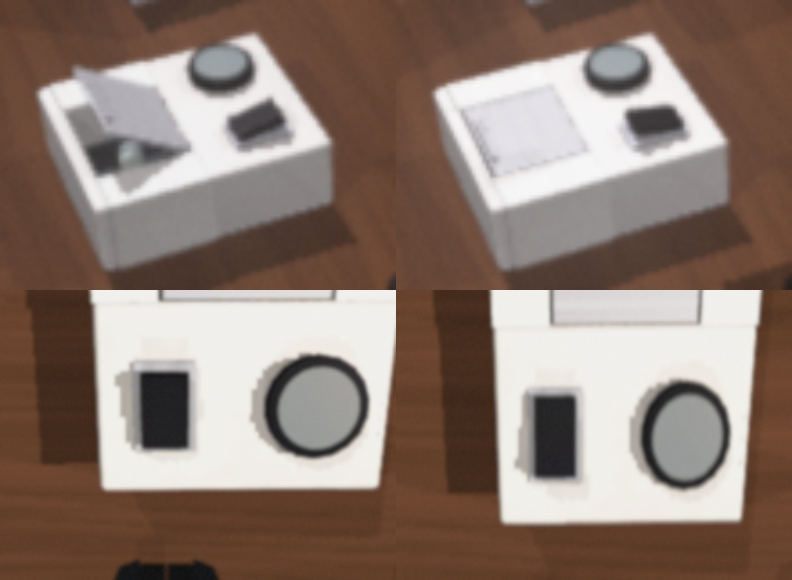

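The rocker has visibly tipped (top right compared with top left: its far end is now low), and the hatch is flush. Now over to the round key.

```bash
python3 -m creep '-0.1 -1 0.1 0 0 0 -1;-0.1 -1 0.1 0 0 0 -1;-0.1 -1 0.1 0 0 0 -1;-0.1 -1 0.1 0 0 0 -1'; python3 -m creep '-0.15 -0.72 -0.1 0 0 0 -1;-0.15 -0.72 -0.1 0 0 0 -1;-0.15 -0.72 -0.1 0 0 0 -1;-0.15 -0.72 -0.1 0 0 0 -1'
python3 wl.py w4 key_round_top=.05 key_square_top=.05 key_bar_top=.05
```

```text
time_s: 8.12
tcp_pos: [0.5815, -0.0384, 0.2059]
eef_rot: [0.001, 1.0, 0.0, -0.001]
force: [0.1, 0.3, -0.5]
width: 0.0006
gripper_force: 0.0
time_s: 8.62
tcp_pos: [0.5518, -0.1798, 0.1854]
eef_rot: [-0.0, 1.0, 0.001, -0.001]
force: [0.1, -0.5, 0.2]
width: 0.0003
gripper_force: 0.0
8.625 [ 0.5518 -0.1798  0.1854] [-0.     1.     0.001 -0.001] [ 0.08 -0.54  0.19] 0.0002882305160163294
key_round_top 0.73 [172. 172.] [ 0.5434 -0.2579  0.05  ]
key_round_top 0.63 [167. 252.] [ 0.5382 -0.18    0.05  ]
key_square_top 0.89 [174. 175.] [ 0.5449 -0.2545  0.05  ]
key_square_top 0.51 [320. 377.] [ 0.7171 -0.037   0.05  ]
key_bar_top 0.62 [153. 332.] [ 0.5246 -0.1032  0.05  ]
```

View pics/w4.png

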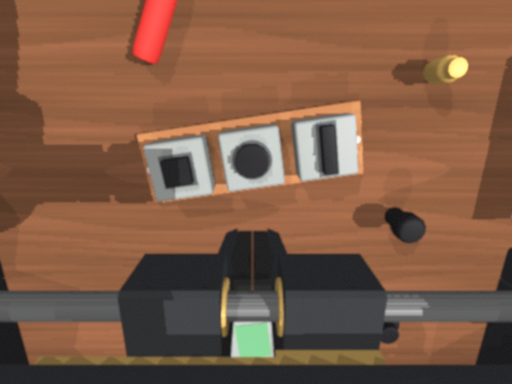

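The round key is in the middle at (251, 160), which gives about (0.533, -0.180). The square is at (177, 172) and the bar at (328, 148).

```bash
python3 -m creep '-0.095 0 -0.3 0 0 0 -1;-0.095 0 -0.5 0 0 0 -1;-0.095 0 -0.6 0 0 0 -1;-0.095 0 -0.6 0 0 0 -1'; python3 -m creep '0 0 -0.05 0 0 0 -1;0 0 -0.08 0 0 0 -1;0 0 -0.1 0 0 0 -1;0 0 -0.11 0 0 0 -1;0 0 -0.11 0 0 0 -1'
```

```text
time_s: 9.32
tcp_pos: [0.5329, -0.1781, 0.0657]
eef_rot: [-0.002, 1.0, 0.001, -0.001]
force: [0.2, -0.1, 0.6]
width: 0.0004
gripper_force: 0.0
time_s: 9.95
tcp_pos: [0.5335, -0.1794, 0.045]
eef_rot: [-0.001, 1.0, 0.0, 0.0]
force: [1.0, 2.6, 3.1]
width: -0.0001
gripper_force: 2.2
```

```bash
python3 -m creep '0 0 -0.01 0 0 0 -1;0 0 -0.02 0 0 0 -1;0 0 -0.02 0 0 0 -1;0 0 -0.02 0 0 0 -1'
```

```text
time_s: 10.45
tcp_pos: [0.5336, -0.1794, 0.0439]
eef_rot: [-0.001, 1.0, -0.0, 0.001]
force: [-10.8, 7.4, 32.9]
width: 0.0005
gripper_force: 16.7
```

The key has bottomed out at z 0.0439 with 33 N. Now I release, then check.

```bash
python3 -m creep '0 0 0.15 0 0 0 -1;0 0 0.4 0 0 0 -1;0.1 0 0.7 0 0 0 -1;0.1 0 0.8 0 0 0 -1;0.1 0 0.8 0 0 0 -1'
python3 - <<'E'
from h import *
a=save("side","s5");b=save("top","t5")
cv2.imwrite("pics/c5.png",np.hstack([cv2.resize(a[100:340,100:420],(400,300)),cv2.resize(b[80:320,130:400],(400,300))])[:,:,::-1])
E
```

```text
time_s: 11.08
tcp_pos: [0.5535, -0.1798, 0.2016]
eef_rot: [-0.001, 1.0, -0.001, 0.001]
force: [0.2, -0.8, -0.7]
width: 0.0003
gripper_force: 0.0
```

View pics/c5.png

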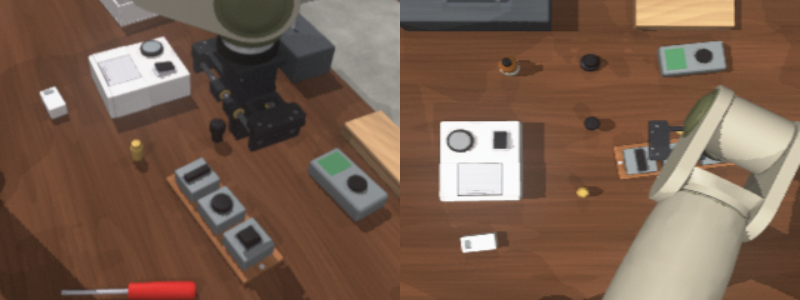

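The side view shows the hatch shut, the rocker on, the round key back up at (220, 203), and all the bystanders where they stood. Nothing touches the robot.

```bash
python3 -c "
from plant import bot
print(bot.hand_in())"
```

```text
the job is handed in; nothing more can be done
None
```

I shut the hatch, tipped the rocker to on and pressed the round key down and let it come back up, in that order, then handed the job in at about 11 s; the last pictures show nothing else moved, but the hand-in returned no verdict.

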